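# Feed tube caps through the half-open hopper gate

## Robot

A 7-joint arm with a two-finger parallel gripper is mounted at the origin on the work surface. World frame = base frame: x ahead of the robot, y to its left, z up, the work surface at z = 0. Lengths are in mm, angles in rad, forces in N, time in s.
With the tool pointing down it reaches from about 425 to 825 mm from the base axis. Payload 3.6 kg.
Tool frame: the origin (TCP) lies midway between the tips of the shut fingers; the grasp point (between the pads) lies 19 mm behind it; z points along the fingers, y is the line along which they close (so a half turn about z gives the same grasp; the last joint's range is limited). The gripper opens to 93 mm and grips with 3 to 60 N. Pads are 15 mm wide; open, the fingers measure 128 mm over their backs; the gripper's body (75 mm by 188 mm) begins 65 mm behind the grasp point.
Start: joints at [1.214, 0.615, -0.013, 1.423, 0.008, 1.103, -0.04], TCP at [210.516, -614.935, 218.64] pointing down, gripper open.
Joint ranges: [-3.12, 3.12], [-0.3, 2.06], [-1.34, 1.32], [0.26, 2.42], [-1.36, 4.5], [0.01, 1.98], [-2.84, 2.84]. Speed limits (rad/s): [2.79, 2.79, 3.14, 3.14, 3.14, 3.14, 3.14].

## Interface

Orientations are given as a rotation vector (axis times angle).
In Python, from bench import arm, eyes, hand_in, finder gives the robot as it stands. The module is installed in compiled form; this text tells all that it offers.
- The arm moves only by the shell command python3 -m crank 'ROWS' [FORCE]. ROWS is JSON, a list that holds one entry, the list of rows, each a list of 7 numbers: the shift along the world's x, y, z in cm, then the turn, a rotation vector about the world's x, y, z in degrees, then the finger opening in cm, from 0 to 9.3. In form: [[[x, y, z, ax, ay, az, claw], ...]]. A call has 1 to 12 rows; each row is the pose to reach, as a shift and turn from the pose commanded when the call began; what a row does not reach only later rows make up. A row lasts 1/12 s, in which the tool goes at most 41.7 mm and 7.16 degrees, less where a joint would pass 70% of its speed; a pose out of reach is approached as far as the arm can. A call with a gripper value outside its range is refused whole. The fingers move at their own pace and stop on an object; FORCE is the grip in N (left out, the last holds). Time passes only in rows, so rows that repeat a pose let the fingers close. It gives the time, the measured TCP pose, the force, the opening and the grip force at its end, in the units of the state.
- arm.state(): the state, without advancing time (a new reading comes with each control period).
- eyes.get_image(name): name is "scene" or "side" or "wrist"; returns a dict with "img" (384x512x3 uint8, red, green, blue), "K" (3x3 intrinsics, pixels), "R" (3x3) and "t" (3): a world point X has camera coordinates R X + t. Camera axes: x right, y down, z forward; pixel columns grow to the right and rows downward; lengths in mm; the calibration is good to about 2 mm. A picture is of the moment at which its call begins. There is no depth.
- hand_in(): hands the job in; it is judged then, once.
Trained networks look in the newest picture that a camera, given by its name, has taken for a name from the list of things; names that differ only in an ending like _2 or _b are one class to them, and where a whole thing is asked for, a point or a joint stands for the part that bears it (a point fixed in the world has none). Each returns a list of dicts, best first, with "score" (0 to 1); they miss things now and then, are a little off and sometimes report something else, mostly with a low value. They report only what shows in the picture. A call takes as long as a camera call. They do not tell look-alikes from the thing itself.
- finder.look_for(target, camera): "bbox" ([centre column, centre row, width, height] in pixels, round what is visible of it).
The state is a dict: "time": time; "joints": joint angles; "dq": joint speeds; "tau": joint torques, N m; "position": TCP position; "tool_rot": TCP orientation; "wrist_force": force on the tool from outside, world axes, zero at the start; "ft_torque": the same for the moment, N m; "grip_width": finger opening in mm; "grasp_force": force on a finger pad.
Only numpy, scipy, OpenCV 4.12 (cv2) and the standard library are available. Lean on these libraries where they do the work, as an engineer would, in place of code of your own. Each camera call takes 0.05 s, during which the arm holds its last target. There are 200 camera calls.

## Task

Tip the four loose red tube caps from the metal tray into the top of the cap hopper while its gate is shut, without the gripper touching the clean caps, and set the empty tray back down flat on the bench. Then pull the hopper's sprung gate straight up by its black crossbar to half of its travel (never wide open), so that all four caps slide down the chute into the white dish, and finish while still holding the gate there, half open: do not let go. Leave the other things on the bench where they are.

Things in the scene. Friction and masses are not known exactly. Their poses are not given: they have to be found in the camera images.
- hopper: Open stainless cap hopper on legs, fixed to the bench. Origin: centre of its foot; z up, x points away from the chute. Floor slopes down at 30 degrees towards -x: 156 mm high at the back wall (x 82), 80 at the gate (x -50), 48 at the chute's open end (x -105), over the dish. Behind the gate the bin is 100 mm wide inside (y -50 to 50). A thin scale rod stands at x -50, y 98, 300 mm high.
- hopper_mouth (a point): Middle of the bin's open top, 195 mm above the bench, 25 mm ahead (+x) of the hopper's origin; axes as the hopper's. The opening runs in hopper x from -48 to +82 mm; the side walls flare out to rims at y -85 and +85 mm, 195 mm high; the back wall is 197 mm high. The gate's crossbar lies at x -50.
- gate (a joint): Height of the hopper's guillotine gate: 0 = shut (down), 0.07 m = fully up, 0.035 = half. Springs (blue tubes) draw it shut: the pull needed rises from 5.5 N at shut to 11.5 N at half and 17.5 N at full. Half up leaves a 35 mm gap, enough for the caps; a third or less is not. The red pointer at the crossbar's +y end runs along the scale rod: black ring = shut, green = half, red = full.
- gate_grip (a point): Middle of the gate's black crossbar, the bar to pull: 80 mm long along the hopper's y, 14 mm wide (x), 14 mm high; its middle is 210 mm above the bench when shut, 245 at half travel, and 75 mm nearer the chute than the mouth's middle. Under it, between two stems at y -30 and +30 mm, 30 mm is clear. Axes as the hopper's.
- dish: White square open dish, loose, 130 x 130 mm, 35 mm high, walls 4 mm; it stands ready on the bench under the end of the chute. Origin: centre of its underside.
- tray: Small aluminium tipping tray, loose, 0.15 to 0.25 kg. Origin: middle of the underside; z up, x points to the pouring lip. Flat floor 3 mm thick from x -50 to +50 mm, 100 mm wide, narrowing to 73 mm at the lip. Walls 25 mm high at the back and sides, none at the lip (x +50). A blue bar handle lies behind the back wall.
- tray_grip (a point): Middle of the tray's blue bar handle: 80 mm long along the tray's y, 12 mm wide (tray's x), 14 mm high, its middle 50 mm above the tray's underside, 88 mm behind the tray's origin. Axes as the tray's.
- tray_lip (a point): Middle of the tray's open pouring lip, on the upper face of the floor (3 mm above the underside), 50 mm ahead of the tray's origin. Axes as the tray's.
- rack: Cream rack full of capped blood tubes, 172 x 72 mm, 105 mm high, loose: leave it alone. It stands on the other side of the hopper from the tray. Origin: centre of its underside.
- green_rack: Green tube rack, 72 x 172 mm, 105 mm high, loose: leave it alone. Origin: centre of its underside.
- jar: Clear specimen jar with a yellow lid, 52 mm across, 65 mm high, loose: leave it alone. Origin: centre of its underside.
- bottle: White reagent bottle with a blue cap, 68 mm across, 170 mm high, loose: leave it alone. Origin: centre of its underside.
- marker: Marker pen with a blue cap lying on the bench, 130 mm long, 14 mm thick: leave it alone. Origin: under its middle.
- gloves: Box of gloves, 120 x 230 mm, 75 mm high, loose: leave it alone. Origin: centre of its underside.
- cap1: Red hard-plastic tube cap, loose, 22 mm across and 20 mm high with a narrower 15 mm plug, about 10 g; it stands on its wide end in the tray. It slides easily: on a tilt of more than about 20 degrees. Origin: centre of its wide end.
- cap2: Red hard-plastic tube cap, loose, 22 mm across and 20 mm high with a narrower 15 mm plug, about 10 g; it stands on its wide end in the tray. It slides easily: on a tilt of more than about 20 degrees. Origin: centre of its wide end.
- cap3: Red hard-plastic tube cap, loose, 22 mm across and 20 mm high with a narrower 15 mm plug, about 10 g; it stands on its wide end in the tray. It slides easily: on a tilt of more than about 20 degrees. Origin: centre of its wide end.
- cap4: Red hard-plastic tube cap, loose, 22 mm across and 20 mm high with a narrower 15 mm plug, about 10 g; it stands on its wide end in the tray. It slides easily: on a tilt of more than about 20 degrees. Origin: centre of its wide end.
Things that resemble listed ones, but are neither listed nor needed, are in the scene too. What is shaped like the tray but purple or yellow is not meant.

How it is judged (in metres and radians):
On the way, in this order (a step that is already met when the one before it is completed fails the run):
1. all four caps lie in the hopper, behind the shut gate (x of cap1 in the frame of hopper between -0.055 and 0.09 m and y of cap1 in the frame of hopper between -0.06 and 0.06 m and z of cap1 in the frame of hopper between 0.07 and 0.21 m and x of cap2 in the frame of hopper between -0.055 and 0.09 m and y of cap2 in the frame of hopper between -0.06 and 0.06 m and z of cap2 in the frame of hopper between 0.07 and 0.21 m and x of cap3 in the frame of hopper between -0.055 and 0.09 m and y of cap3 in the frame of hopper between -0.06 and 0.06 m and z of cap3 in the frame of hopper between 0.07 and 0.21 m and x of cap4 in the frame of hopper between -0.055 and 0.09 m and y of cap4 in the frame of hopper between -0.06 and 0.06 m and z of cap4 in the frame of hopper between 0.07 and 0.21 m and value of joint gate below 0.004 m), for 0.2 s.
2. the tray is set down flat on the bench and released, the gate still shut (height (world z) of tray between -0.005 and 0.008 m and angle between tray's own z axis and vertical below 0.08 rad and linear speed of tray below 0.03 m/s and contact force between each of the arm, the fingers and tray below 0.2 N and value of joint gate below 0.004 m), for 0.2 s.
3. the gate is drawn up to half of its travel and held there (value of joint gate between 0.027 and 0.043 m and velocity of joint gate between -0.01 and 0.01 m/s and contact force between the fingers and gate above 3 N), for 0.4 s.
At the end, for the whole second after the job is handed in: The gripper still holds the gate at half travel (35 mm, 8 mm either way; still; the fingers carry at least 3 N of it and nothing else touches it), all four caps lie at rest in the white dish, the dish stands on the bench, and the tray stands flat and released on the bench (all of step 3 and contact force between gate and tray below 0.3 N and contact force between gate and dish below 0.3 N and contact force between gate and rack below 0.3 N and contact force between gate and green_rack below 0.3 N and contact force between gate and jar below 0.3 N and contact force between gate and bottle below 0.3 N and contact force between gate and marker below 0.3 N and contact force between gate and gloves below 0.3 N and x of cap1 in the frame of dish between -0.065 and 0.065 m and y of cap1 in the frame of dish between -0.065 and 0.065 m and z of cap1 in the frame of dish between -0.002 and 0.05 m and linear speed of each of cap1, cap2, cap3, cap4 below 0.05 m/s and x of cap2 in the frame of dish between -0.065 and 0.065 m and y of cap2 in the frame of dish between -0.065 and 0.065 m and z of cap2 in the frame of dish between -0.002 and 0.05 m and x of cap3 in the frame of dish between -0.065 and 0.065 m and y of cap3 in the frame of dish between -0.065 and 0.065 m and z of cap3 in the frame of dish between -0.002 and 0.05 m and x of cap4 in the frame of dish between -0.065 and 0.065 m and y of cap4 in the frame of dish between -0.065 and 0.065 m and z of cap4 in the frame of dish between -0.002 and 0.05 m and height (world z) of tray between -0.005 and 0.008 m and angle between each of tray, dish's own z axis and vertical below 0.08 rad and linear speed of tray below 0.03 m/s and contact force between each of the arm, the fingers and tray below 0.2 N and height (world z) of dish below 0.008 m); the arm keeps its last pose, push and grip.
It fails at once if the gate is pulled wide open (more than 57 of its 70 mm) (value of joint gate above 0.057 m).
It fails at once if the gripper touches a cap (contact force between any of the fingers, the arm and cap1 above 0.3 N or contact force between any of the fingers, the arm and cap2 above 0.3 N or contact force between any of the fingers, the arm and cap3 above 0.3 N or contact force between any of the fingers, the arm and cap4 above 0.3 N).
It fails at once if another thing on the bench is shifted by more than 30 mm, or knocked over (distance of any of rack, green_rack, jar, bottle, marker, gloves from where it was at the start of the episode above 0.03 m or angle between any of rack, green_rack, jar, bottle, gloves's own z axis and vertical above 0.4 rad).
It also fails if it takes over 70 s, if anything falls off the work surface, if the arm or the gripper's body presses on something with over 40 N, if the wrist force passes 120 N, or if a joint passes its speed limit or range.

## Working session

There is one attempt and no reset: what is moved stays moved. The work goes in short steps, Python scripts to look and compute and a shell command to move; the robot and the scene stay as the last step left them, time stands still between calls to the robot, and variables do not carry over. Pictures are saved under pics/ and viewed, at most 11 in all, crops included, and the job is handed in when it is done.

```bash
mkdir -p pics; cat > h.py <<'E'
import numpy as np, cv2, json
from bench import arm, eyes, finder
def shot(n,f=None):
    d=eyes.get_image(n)
    if f: cv2.imwrite('pics/'+f,cv2.cvtColor(d['img'],cv2.COLOR_RGB2BGR))
    return d
def ray(d,u,v,z):
    K,R,t=[np.array(d[k],float) for k in('K','R','t')]; t=t.reshape(3)
    c=-R.T@t; r=R.T@np.linalg.inv(K)@np.array([u,v,1.]); return c+r*(z-c[2])/r[2]
def proj(d,X):
    K,R,t=[np.array(d[k],float) for k in('K','R','t')]
    p=K@(R@np.array(X,float)+t.reshape(3)); return p[:2]/p[2]
E
python3 - <<'E'
from h import *
a=shot('scene');b=shot('side')
np.save('pics/a.npy',a,allow_pickle=True);np.save('pics/b.npy',b,allow_pickle=True)
for n,d in(('scene',a),('side',b)):
    cv2.imwrite(f'pics/{n}1.png',cv2.resize(cv2.cvtColor(d['img'],cv2.COLOR_RGB2BGR),(800,600),interpolation=cv2.INTER_CUBIC))
    print(n,-d['R'].T@d['t'])
    for t in['tray','hopper','gate','dish','cap1']:
        print(t,[(np.round(o['bbox']).tolist(),round(o['score'],2)) for o in finder.look_for(t,n)[:5]])
print(arm.state())
E
```

```text
scene [1217.84597461 -404.5567469  1356.74576059]
tray [([244.0, 157.0, 48.0, 32.0], 0.83), ([305.0, 179.0, 48.0, 45.0], 0.76), ([296.0, 129.0, 45.0, 38.0], 0.56)]
hopper [([235.0, 232.0, 77.0, 116.0], 0.62)]
gate [([222.0, 212.0, 53.0, 41.0], 0.62), ([306.0, 181.0, 46.0, 47.0], 0.23)]
dish [([207.0, 211.0, 46.0, 46.0], 0.56), ([306.0, 177.0, 49.0, 39.0], 0.45)]
cap1 [([315.0, 191.0, 0.0, 3.0], 0.61), ([235.0, 231.0, 82.0, 114.0], 0.2)]
side [  50.63932622  816.49305847 1118.3014434 ]
tray [([297.0, 270.0, 53.0, 48.0], 0.93), ([256.0, 319.0, 49.0, 42.0], 0.64), ([228.0, 260.0, 50.0, 33.0], 0.55)]
hopper [([266.0, 173.0, 67.0, 76.0], 0.81)]
gate [([277.0, 170.0, 24.0, 41.0], 0.98)]
dish [([227.0, 262.0, 48.0, 30.0], 0.21)]
cap1 [([221.0, 266.0, 6.0, 5.0], 0.51)]
{'time': 0.6, 'joints': array([ 1.21451313,  0.61483596, -0.01260605,  1.42335443,  0.00809487,
        1.10339815, -0.0404084 ]), 'dq': array([-0.00190611, -0.00052805,  0.00154986,  0.00047483, -0.00103764,
       -0.0009915 , -0.00122103]), 'tau': array([-6.77697444e-04, -4.58556211e+01,  2.08851951e-01, -1.65948182e+01,
       -6.09860988e-02,  1.33668899e-02,  4.01073726e-05]), 'position': array([ 210.52114137, -614.95943022,  218.69694993]), 'tool_rot': array([3.09892719e+00, 5.15726743e-01, 8.60454714e-05]), 'wrist_force': array([-0.18918863,  0.38019479, -0.16474563]), 'ft_torque': array([-0.02437507,  0.0078618 ,  0.01092304]), 'grasp_force': 0.0, 'grip_width': 93.10577084655628}
```

View pics/scene1.png

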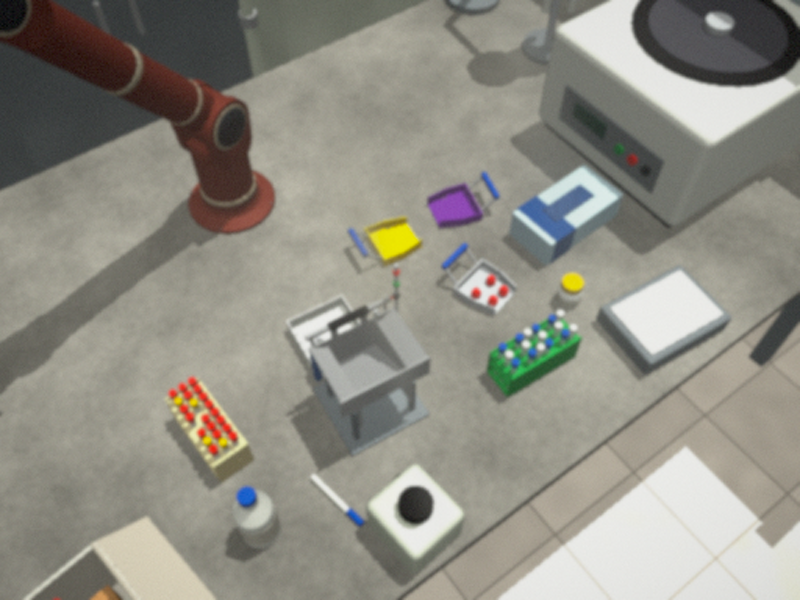

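View pics/side1.png

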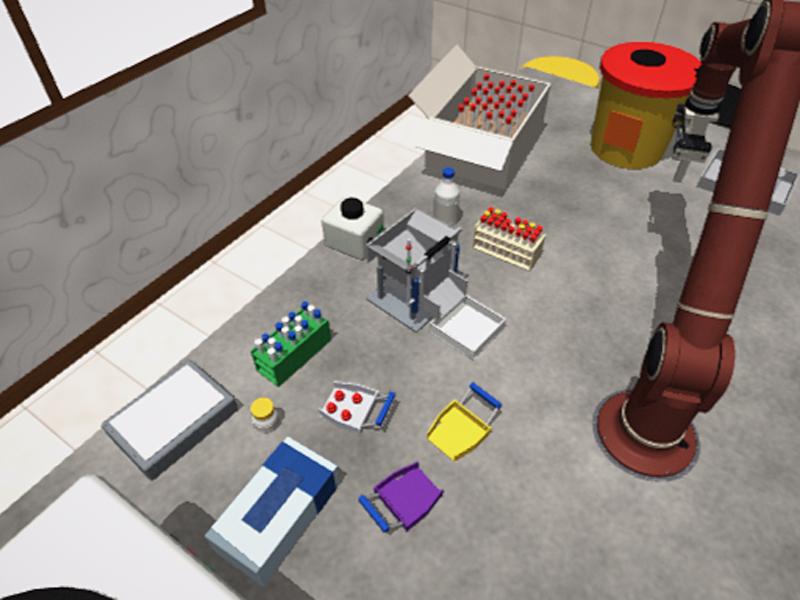

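The metal tray with four red caps is at scene (485,287)/side (357,407) in the enlarged pictures. The yellow one (393,240) and purple one (457,205) are empty look-alikes, so the grey one with caps fits. I'll make one enlarged crop montage to confirm that and to pick feature points.

```bash
python3 - <<'E'
from h import *
a=np.load('pics/a.npy',allow_pickle=True).item();b=np.load('pics/b.npy',allow_pickle=True).item()
def crop(d,x,y,w,h,s): return cv2.resize(cv2.cvtColor(d['img'],cv2.COLOR_RGB2BGR)[y:y+h,x:x+w],None,fx=s,fy=s,interpolation=cv2.INTER_CUBIC)
m=np.zeros((600,800,3),np.uint8)
m[:360,:300]=crop(a,180,165,100,120,3)       # hopper scene
m[:360,300:600]=crop(b,220,125,100,120,3)     # hopper side
m[360:,:300]=crop(a,270,150,75,60,4)
m[360:,300:600]=crop(b,195,235,75,60,4)
cv2.imwrite('pics/m.png',m)
E
```

```text
(no output)
```

View pics/m.png

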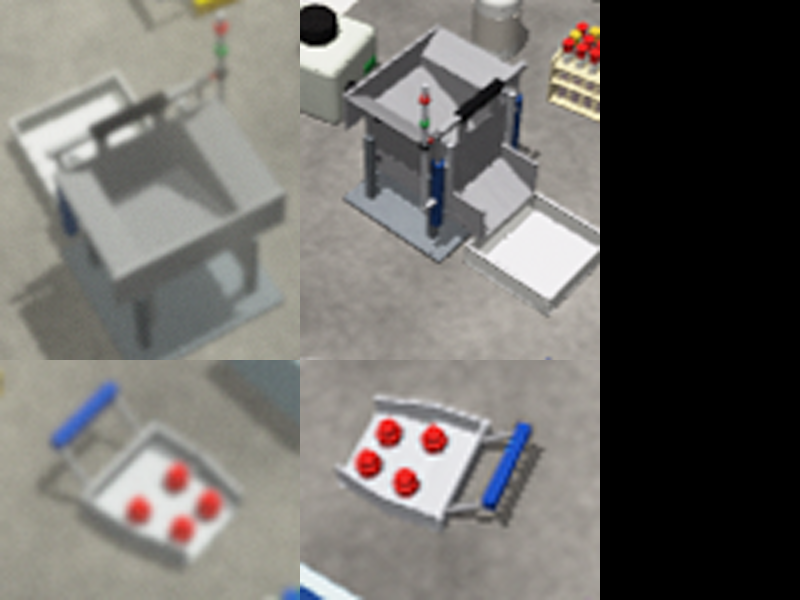

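```bash
cat > fit.py <<'E'
from h import *
from scipy.optimize import least_squares
def tf(p,X): 
    c,s=np.cos(p[2]),np.sin(p[2]); X=np.array(X,float)
    return np.array([p[0]+c*X[0]-s*X[1],p[1]+s*X[0]+c*X[1],X[2]])
def fit(obs,p0):
    best=None
    for y in np.arange(-3,3.1,1):
        r=least_squares(lambda p:np.concatenate([proj(d,tf(p,X))-uv for d,X,uv in obs]),[*p0,y],x_scale=[100,100,1],loss='soft_l1')
        if best is None or r.cost<best.cost: best=r
    return best
E
python3 - <<'E'
from fit import *
a=np.load('pics/a.npy',allow_pickle=True).item();b=np.load('pics/b.npy',allow_pickle=True).item()
A=lambda x,y:(180+x/3,165+y/3); B=lambda x,y:(220+(x-300)/3,125+y/3)
C=lambda x,y:(270+x/4,150+(y-360)/4); D=lambda x,y:(195+(x-300)/4,235+(y-360)/4)
hop=[(a,(-50,98,300),A(221,15)),(b,(-50,98,300),B(425,85)),(a,(-50,-40,210),A(92,136)),(a,(-50,40,210),A(165,99)),
(b,(-50,40,210),B(460,115)),(b,(-50,-40,210),B(502,84)),(a,(82,-85,196),A(118,277)),(a,(82,85,196),A(284,195)),(b,(82,85,196),B(347,95)),(b,(82,-85,196),B(437,28))]
r=fit(hop,ray(a,235,232,100)[:2]); print('hop',r.x.round(3),r.cost,r.fun.round(1))
for s in(1,-1):
    tr=[(a,(-88,40*s,50),C(57,441)),(a,(-88,-40*s,50),C(111,388)),(b,(-88,40*s,50),D(524,428)),(b,(-88,-40*s,50),D(490,503)),
    (a,(50,36*s,3),C(187,562)),(a,(50,-36*s,3),C(238,495)),(b,(50,36*s,3),D(376,405)),(b,(50,-36*s,3),D(340,470))]
    q=fit(tr,ray(a,310,184,0)[:2]); print('tray',s,q.x.round(3),q.cost,q.fun.round(1))
    print('grip',tf(q.x,(-88,0,50)))
for n,d,uv,z in[('jar',a,(366,181),60),('green',a,(345,223),105),('rack',a,(133,273),105),('bottle',a,(158,317),170),('dishA',a,(207,205),35),('yel',a,(252,154),3),('yelh',a,(229,155),50),('purh',a,(313,118),50),('glovescorner',a,(328,138),75),('bottleB',b,(287,111),170)]:
    print(n,ray(d,*uv,z).round())
print('bar',tf(r.x,(-50,0,210)),'mouth',tf(r.x,(25,0,195)))
E
```

```text
hop [603.757 -37.892   6.189] 5.593935415119057 [-0.7 -0.3 -0.6 -0.5 -0.8 -0.2  0.3 -0.2 -1.5  0.4 -1.3 -1.2 -0.7 -0.4
 -0.8 -1.8 -1.  -0.  -0.4 -1.1]
tray 1 [540.349 321.368  -5.128] 143.7168109580325 [ -0.7  -0.5  -8.1  32.1   0.1   1.1  -3.4 -34.6   5.5 -28.4  -1.    5.1
   0.2  32.6  -0.5   0.1]
grip [504.84589024 240.84744087  50.        ]
tray -1 [5.48149e+02 3.11773e+02 2.39000e-01] 6.734611267788899 [-1.1  1.   0.  -0.3 -0.  -0.5 -0.9  0.7 -0.6  0.2 -0.7  3.2 -0.2  1.6
 -0.5  2.1]
grip [462.650474  290.9387073  50.       ]
jar [668. 440.  60.]
green [763. 254. 105.]
rack [ 536. -326.  105.]
bottle [ 714. -338.  170.]
dishA [427. -19.  35.]
yel [321. 234.   3.]
yelh [310. 147.  50.]
purh [347. 485.  50.]
glovescorner [465. 450.  75.]
bottleB [ 702. -327.  170.]
bar [553.98077228 -33.17205542 210.        ] mouth [628.64583819 -40.25216377 195.        ]
```

```bash
python3 -m crank '[[[5,8,10,0,0,8,4],[19,31,11,0,0,35,4],[19,31,11,0,0,35,4],[19,31,11,0,0,35,4],[19,31,11,0,0,35,4],[19,31,11,0,0,35,4],[19,31,11,0,0,35,4],[19,31,11,0,0,35,4],[19,31,11,0,0,35,4],[19,31,11,0,0,35,4],[19,31,11,0,0,35,4],[19,31,11,0,0,35,4]]]' 20
python3 -m crank '[[[7,35,0,0,0,30,4],[7,35,0,0,0,30,4],[7,35,0,0,0,30,4],[7,35,0,0,0,30,4],[7,35,0,0,0,30,4],[7,35,0,0,0,30,4],[7,35,0,0,0,30,4],[7,35,0,0,0,30,4],[7,35,0,0,0,30,4],[7,35,0,0,0,30,4],[7,35,0,0,0,30,4],[7,35,0,0,0,30,4]]]'
```

```text
time: 1.6
position: [400.1, -305.6, 328.7]
tool_rot: [2.799, 1.424, -0.002]
wrist_force: [-0.6, 0.0, 0.4]
grip_width: 40.0
grasp_force: 0.0
time: 2.6
position: [470.7, 41.6, 327.8]
tool_rot: [2.342, 2.094, -0.004]
wrist_force: [0.3, -0.4, 0.3]
grip_width: 40.3
grasp_force: 0.0
```

```bash
python3 -m crank '[[[-0.8,12,-4,0,0,10,4],[-0.8,12,-4,0,0,10,4],[-0.8,12,-4,0,0,10,4],[-0.8,24.6,-18,0,0,19.8,4],[-0.8,24.6,-18,0,0,19.8,4],[-0.8,24.6,-18,0,0,19.8,4],[-0.8,24.6,-18,0,0,19.8,4],[-0.8,24.6,-18,0,0,19.8,4],[-0.8,24.6,-18,0,0,19.8,4],[-0.8,24.6,-18,0,0,19.8,4],[-0.8,24.6,-18,0,0,19.8,4],[-0.8,24.6,-18,0,0,19.8,4]]]'
python3 - <<'E'
from fit import *
from scipy.spatial.transform import Rotation as Ro
d=shot('wrist'); 
img=d['img'].copy()
p=(548.1,311.8,.239)
for X in[(-88,40,57),(-88,-40,57),(50,36,3),(50,-36,3)]:
    u=proj(d,tf(p,X)); print(u.round(1)); cv2.circle(img,tuple(int(k) for k in u),3,(0,255,0),1)
cv2.imwrite('pics/w1.png',cv2.cvtColor(img,cv2.COLOR_RGB2BGR))
np.save('pics/w.npy',d,allow_pickle=True)
s=arm.state();print(s['joints'].round(2),s['position'],Ro.from_rotvec(s['tool_rot']).as_matrix().round(3))
E
```

```text
time: 3.6
position: [464.4, 288.8, 149.9]
tool_rot: [1.945, 2.464, 0.002]
wrist_force: [0.5, 0.6, 0.5]
grip_width: 39.9
grasp_force: 0.0
[261.  138.3]
[261.6 231.8]
[407.8 133.4]
[398.9 205.2]
[-0.23  0.59 -0.57  1.8   0.41  0.87 -0.76] [464.24786959 289.16045089 149.98669317] [[-0.233  0.972  0.003]
 [ 0.972  0.233 -0.   ]
 [-0.001  0.003 -1.   ]]
```

View pics/w1.png

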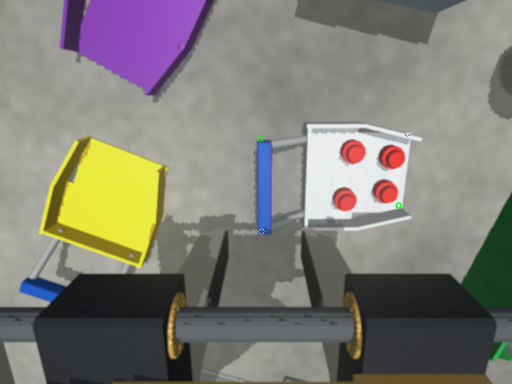

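The yellow and purple trays are empty. The grey tray with the four caps has its blue handle at (264,141)–(264,233), a 2–3 px offset from the prediction. I'll descend and grip.

```bash
python3 -m crank '[[[0.3,-0.2,-4,0,0,0,4],[0.3,-0.2,-7,0,0,0,4],[0.3,-0.2,-10,0,0,0,4],[0.3,-0.2,-11.9,0,0,0,4],[0.3,-0.2,-11.9,0,0,0,4],[0.3,-0.2,-11.9,0,0,0,4],[0.3,-0.2,-11.9,0,0,0,0.5],[0.3,-0.2,-11.9,0,0,0,0.5],[0.3,-0.2,-11.9,0,0,0,0.5],[0.3,-0.2,-11.9,0,0,0,0.5],[0.3,-0.2,-11.9,0,0,0,0.5],[0.3,-0.2,-11.9,0,0,0,0.5]]]' 55
python3 -m crank '[[[0,0,0.5,0,0,0,0.5],[0,0,1.5,0,0,0,0.5],[0,0,3,0,0,0,0.5],[0,0,5,0,0,0,0.5],[0,0,7,0,0,0,0.5],[0,0,8,0,0,0,0.5],[0,0,8,0,0,0,0.5],[0,0,8,0,0,0,0.5]]]' 55
python3 - <<'E'
from h import *
shot('wrist','w2.png');shot('side','s2.png')
E
```

```text
time: 4.65
position: [465.2, 289.0, 30.4]
tool_rot: [1.94, 2.471, -0.0]
wrist_force: [-0.4, -1.7, 5.2]
grip_width: 11.4
grasp_force: 55.0
time: 5.32
position: [465.6, 288.8, 109.7]
tool_rot: [1.941, 2.47, 0.0]
wrist_force: [-0.4, -0.1, -3.1]
grip_width: 11.4
grasp_force: 55.0
```

View pics/w2.png

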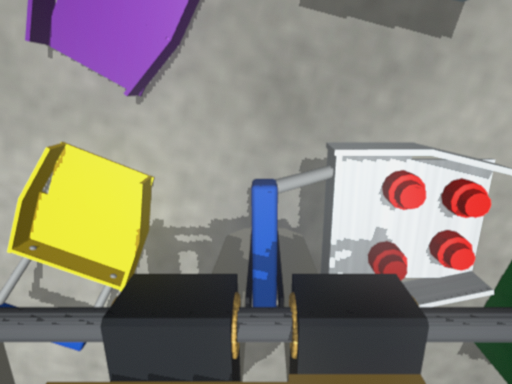

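```bash
python3 -m crank '[[[0.2,0,1,0,0,0,0.5],[0.6,0,3,0,0,-2,0.5],[1.2,-0.2,5.5,0,0,-5,0.5],[2,-0.4,8,0,0,-9,0.5],[3,-0.6,10.5,0,0,-14,0.5],[4.2,-0.8,12.5,0,0,-19,0.5],[5.6,-1,13.5,0,0,-24,0.5],[7,-1.2,14,0,0,-29,0.5],[8.5,-1.4,14,0,0,-34,0.5],[10,-1.6,14,0,0,-39,0.5],[11.5,-1.8,14,0,0,-44,0.5],[13,-2,14,0,0,-49,0.5]]]'
python3 -m crank '[[[1.2,-0.2,0,0,0,-5,0.5],[2.4,-0.4,0,0,0,-10,0.5],[3.6,-0.6,0,0,0,-16,0.5],[4.6,-0.8,0,0,0,-22,0.5],[5.4,-1,0,0,0,-28,0.5],[6,-1.1,0,0,0,-34,0.5],[6,-1.1,0,0,0,-40,0.5],[6,-1.1,0,0,0,-46,0.5],[6,-1.1,0,0,0,-52,0.5],[6,-1.1,0,0,0,-57,0.5],[6,-1.1,0,0,0,-60,0.5],[6,-1.1,0,0,0,-60,0.5]]]'
python3 - <<'E'
from h import *
from scipy.spatial.transform import Rotation as Ro
s=arm.state();M=Ro.from_rotvec(s['tool_rot']).as_matrix();print(s['joints'].round(2),s['position'],M.round(3))
# plan: lip in hopper frame (24,45,z)
h=np.array([603.8,-37.9,0]);ex=np.array([np.cos(.094),-np.sin(.094),0]);ey=np.array([np.sin(.094),np.cos(.094),0]);ez=np.array([0,0,1.])
for th,ly,lz in[(0,100,222),(0,50,222),(10,48,216),(20,45,212),(30,45,210),(40,45,212),(50,45,215)]:
    R=Ro.from_rotvec(np.radians(th)*ex).as_matrix()
    lip=h+24*ex+ly*ey+lz*ez
    tcp=lip+R@(138*ey+28*ez)   # tray x=-ey ; tcp is 28 above lip level
    print(th,((tcp-s['position'])/10).round(1),(th*ex).round(1))
shot('scene','p3.png')
E
```

```text
time: 6.42
position: [595.7, 269.0, 249.1]
tool_rot: [-2.792, -1.438, 0.003]
wrist_force: [0.2, 0.3, -2.5]
grip_width: 11.4
grasp_force: 55.0
time: 7.42
position: [655.0, 258.6, 248.9]
tool_rot: [-3.138, 0.145, 0.003]
wrist_force: [0.2, 0.4, -2.6]
grip_width: 11.5
grasp_force: 55.0
[-0.36  0.69 -0.09  1.19  0.06  1.27 -2.11] [655.00436771 258.62369943 248.86356792] [[ 0.996 -0.092 -0.002]
 [-0.092 -0.996  0.   ]
 [-0.002  0.    -1.   ]]
0 [-0.5 -6.2  0.1] [ 0. -0.  0.]
0 [ -1.  -11.2   0.1] [ 0. -0.  0.]
10 [ -1.1 -12.1   1.9] [10.  -0.9  0. ]
20 [ -1.2 -13.4   3.7] [19.9 -1.9  0. ]
30 [ -1.3 -14.9   5.4] [29.9 -2.8  0. ]
40 [ -1.5 -16.7   7.3] [39.8 -3.8  0. ]
50 [ -1.7 -18.7   9. ] [49.8 -4.7  0. ]
```

View pics/p3.png

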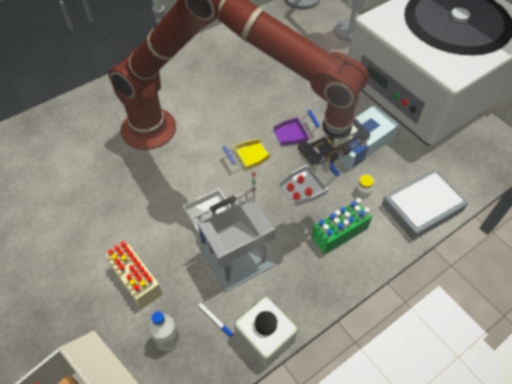

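Tray held level with the four caps (300,187), lip toward the hopper (235,225). Next I approach over the rim, then tilt.

```bash
python3 -m crank '[[[-0.1,-0.4,0,0,0,0,0.5],[-0.1,-1.2,0,0,0,0,0.5],[-0.2,-2.4,0,0,0,0,0.5],[-0.3,-3.7,0,0,0,0,0.5],[-0.4,-5,0,0,0,0,0.5],[-0.5,-6.3,0.1,0,0,0,0.5],[-0.6,-7.6,0.1,0,0,0,0.5],[-0.7,-8.8,0.1,0,0,0,0.5],[-0.8,-9.9,0.1,0,0,0,0.5],[-0.9,-10.8,0.1,0,0,0,0.5],[-1,-11.2,0.1,0,0,0,0.5],[-1,-11.2,0.1,0,0,0,0.5]]]'
python3 -m crank '[[[0,-0.2,0.3,2,-0.2,0,0.5],[0,-0.4,0.7,4,-0.4,0,0.5],[-0.1,-0.6,1.1,6,-0.6,0,0.5],[-0.1,-0.8,1.5,8,-0.8,0,0.5],[-0.1,-1,1.9,10,-0.9,0,0.5],[-0.1,-1.2,2.2,12,-1.1,0,0.5],[-0.1,-1.4,2.5,14,-1.3,0,0.5],[-0.2,-1.7,2.9,16,-1.5,0,0.5],[-0.2,-2,3.3,18,-1.7,0,0.5],[-0.2,-2.2,3.6,20,-1.9,0,0.5],[-0.2,-2.4,3.9,21.5,-2,0,0.5],[-0.2,-2.6,4.1,23,-2.2,0,0.5]]]'
python3 - <<'E'
from h import *
s=shot('side','p4s.png')['img'];w=shot('wrist')['img']
cv2.imwrite('pics/p4.png',cv2.cvtColor(np.hstack([cv2.resize(s[110:250,180:320],(400,400),interpolation=cv2.INTER_CUBIC),cv2.resize(w,(400,400))]),cv2.COLOR_RGB2BGR))
print(arm.state()['joints'].round(2))
E
```

```text
time: 8.47
position: [645.5, 144.3, 250.8]
tool_rot: [3.137, -0.148, 0.0]
wrist_force: [-0.7, -0.4, -3.5]
grip_width: 11.2
grasp_force: 55.0
time: 9.47
position: [643.6, 120.5, 292.0]
tool_rot: [-2.734, 0.125, -0.028]
wrist_force: [0.4, -0.2, -2.9]
grip_width: 11.4
grasp_force: 55.0
[ 0.13  0.56 -0.27  1.4  -0.28  1.13 -1.65]
```

View pics/p4.png

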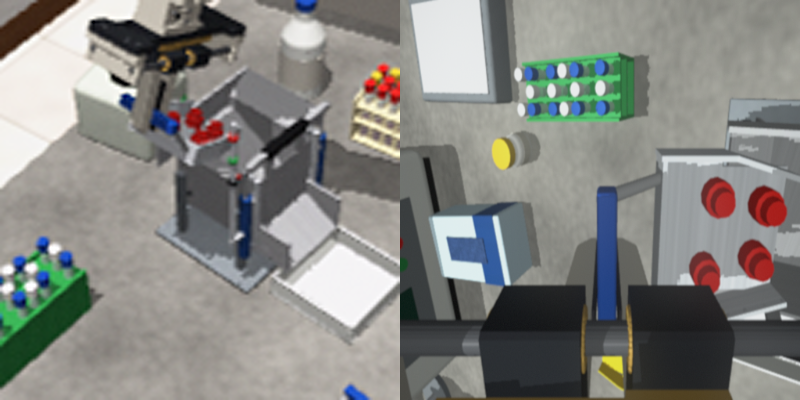

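Tray lip is over the rim, all four caps still on it. I'll tilt on to 45°.

```bash
python3 -m crank '[[[0,-0.3,0.3,2,-0.2,0,0.5],[0,-0.6,0.7,4,-0.4,0,0.5],[-0.1,-0.9,1,6,-0.6,0,0.5],[-0.1,-1.2,1.3,8,-0.8,0,0.5],[-0.1,-1.5,1.7,10,-0.9,0,0.5],[-0.2,-1.9,2.1,12,-1.1,0,0.5],[-0.2,-2.3,2.5,14,-1.3,0,0.5],[-0.3,-2.7,2.9,16,-1.5,0,0.5],[-0.3,-3.1,3.3,18,-1.7,0,0.5],[-0.4,-3.5,3.7,20,-1.9,0,0.5],[-0.4,-3.9,4,22,-2.1,0,0.5],[-0.4,-3.9,4,22,-2.1,0,0.5]]]'
python3 -m crank '[[[0,0,0,0,0,0,0.5],[0,0,0,0,0,0,0.5],[0,0,0,0,0,0,0.5],[0,0,0,0,0,0,0.5],[0,0,0,0,0,0,0.5],[0,0,0,0,0,0,0.5]]]'
python3 - <<'E'
from h import *
s=shot('scene')['img'];w=shot('wrist')['img']
cv2.imwrite('pics/p5.png',cv2.cvtColor(np.hstack([cv2.resize(s[165:285,180:300],(400,400),interpolation=cv2.INTER_CUBIC),cv2.resize(w,(400,400))]),cv2.COLOR_RGB2BGR))
E
```

```text
time: 10.57
position: [640.1, 78.2, 330.2]
tool_rot: [-2.353, 0.114, -0.049]
wrist_force: [0.9, -1.2, -3.2]
grip_width: 11.6
grasp_force: 55.0
time: 11.07
position: [639.4, 81.6, 331.8]
tool_rot: [-2.351, 0.108, -0.048]
wrist_force: [0.3, 0.2, -2.3]
grip_width: 11.3
grasp_force: 55.0
```

View pics/p5.png

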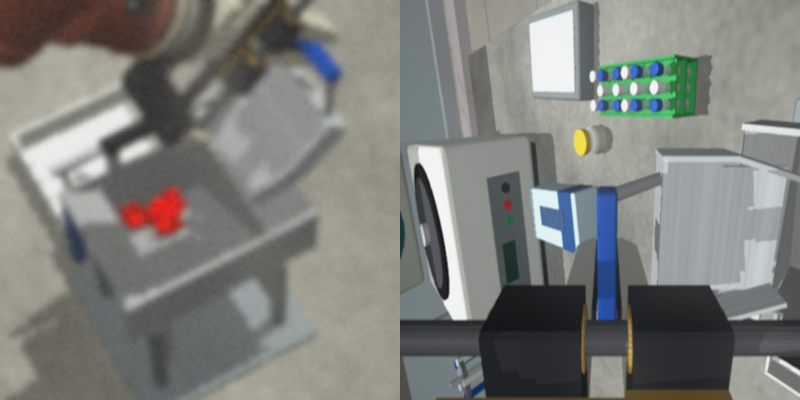

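All four caps are in the hopper (155,210 in the crop) and the tray is empty. I'll level it, retreat and take the tray back to its original spot.

```bash
python3 -m crank '[[[0.1,0.6,-0.2,-4,0.4,0,0.5],[0.2,1.3,-0.5,-8,0.8,0,0.5],[0.2,2,-1,-12,1.1,0,0.5],[0.3,2.7,-1.6,-16,1.5,0,0.5],[0.3,3.4,-2.3,-20,1.9,0,0.5],[0.4,4.1,-3,-24,2.3,0,0.5],[0.4,4.8,-3.7,-28,2.6,0,0.5],[0.5,5.4,-4.4,-32,3,0,0.5],[0.5,6,-5.1,-36,3.4,0,0.5],[0.6,6.5,-5.8,-40,3.8,0,0.5],[0.6,7,-6.5,-45,4.2,0,0.5],[0.6,7.5,-7,-45,4.2,0,0.5]]]'
python3 -m crank '[[[0.2,2,0,0,0,0,0.5],[0.4,4.5,0,0,0,0,0.5],[0.6,7,0,0,0,0,0.5],[1,10,0,0,0,0,0.5],[-1,10.7,0,0,0,6,0.5],[-3,11.2,0,0,0,13,0.5],[-5,11.6,0,0,0,20,0.5],[-7,12,0,0,0,27,0.5],[-9,12.4,0,0,0,34,0.5],[-11,12.8,0,0,0,41,0.5],[-12.5,13.2,0,0,0,48,0.5],[-14,13.6,0,0,0,55,0.5]]]'
python3 - <<'E'
from h import *
from scipy.spatial.transform import Rotation as Ro
s=arm.state();M=Ro.from_rotvec(s['tool_rot']).as_matrix();print(s['position'],np.degrees(np.arctan2(M[1,1],M[0,1])),M[:,2])
E
```

```text
time: 12.17
position: [643.9, 164.1, 260.8]
tool_rot: [-3.134, 0.13, 0.001]
wrist_force: [0.4, 2.2, -3.1]
grip_width: 11.1
grasp_force: 55.0
time: 13.17
position: [504.2, 291.9, 261.8]
tool_rot: [-2.844, -1.326, -0.002]
wrist_force: [0.5, 0.4, -2.0]
grip_width: 11.6
grasp_force: 55.0
[504.21217648 291.85293233 261.83031719] -39.991736514093674 [-5.67192587e-04  3.58687303e-03 -9.99993406e-01]
```

```bash
python3 -m crank '[[[-0.4,0,-1,0,0,5,0.5],[-0.8,0,-2.5,0,0,11,0.5],[-1.2,-0.1,-4,0,0,17,0.5],[-1.6,-0.1,-6,0,0,23,0.5],[-2,-0.2,-8,0,0,29,0.5],[-2.4,-0.2,-10,0,0,35,0.5],[-2.8,-0.3,-12,0,0,41,0.5],[-3.2,-0.3,-14,0,0,47,0.5],[-3.6,-0.3,-16,0,0,51,0.5],[-3.9,-0.3,-18,0,0,53.5,0.5],[-3.9,-0.3,-19.5,0,0,53.5,0.5],[-3.9,-0.3,-20.5,0,0,53.5,0.5]]]'
python3 -m crank '[[[0,0,-0.7,0,0,0,0.5],[0,0,-1.4,0,0,0,0.5],[0,0,-1.9,0,0,0,0.5],[0,0,-2.3,0,0,0,0.5],[0,0,-2.5,0,0,0,0.5],[0,0,-2.6,0,0,0,0.5],[0,0,-2.6,0,0,0,0.5],[0,0,-2.6,0,0,0,0.5]]]'
```

```text
time: 14.17
position: [465.9, 287.5, 55.1]
tool_rot: [-1.952, -2.457, 0.003]
wrist_force: [0.7, -0.2, -2.1]
grip_width: 11.3
grasp_force: 55.0
time: 14.83
position: [466.8, 289.3, 31.0]
tool_rot: [-1.95, -2.462, -0.002]
wrist_force: [-0.3, -0.2, -2.7]
grip_width: 11.6
grasp_force: 55.0
```

```bash
python3 -m crank '[[[0,0,-0.1,0,0,0,0.5],[0,0,-0.2,0,0,0,0.5],[0,0,-0.2,0,0,0,0.5]]]'
python3 -m crank '[[[0,0,0,0,0,0,2],[0,0,0,0,0,0,4],[0,0,0,0,0,0,4],[0,0,0,0,0,0,4],[0,0,2,0,0,0,4],[0,0,5,0,0,0,4],[0,0,9,0,0,0,4],[0,0,13,0,0,0,4],[0,0,17,0,0,0,4],[0,0,21,0,0,0,4],[0,0,25,0,0,0,4],[0,0,29,0,0,0,4]]]' 20
python3 - <<'E'
from h import *
from scipy.spatial.transform import Rotation as Ro
w=shot('side')['img'];c=shot('scene')['img']
cv2.imwrite('pics/p6.png',cv2.cvtColor(np.hstack([cv2.resize(w[110:310,180:380],(400,400),interpolation=cv2.INTER_CUBIC),cv2.resize(c[130:290,180:340],(400,400),interpolation=cv2.INTER_CUBIC)]),cv2.COLOR_RGB2BGR))
s=arm.state();M=Ro.from_rotvec(s['tool_rot']).as_matrix();print(s['position'],np.degrees(np.arctan2(M[1,1],M[0,1])),s['joints'].round(2))
E
```

```text
time: 15.08
position: [466.5, 289.3, 30.2]
tool_rot: [-1.95, -2.463, -0.002]
wrist_force: [-2.3, -1.3, 7.5]
grip_width: 11.7
grasp_force: 55.0
time: 16.08
position: [466.1, 288.8, 320.7]
tool_rot: [-1.949, -2.462, -0.002]
wrist_force: [1.5, 0.8, -1.1]
grip_width: 39.6
grasp_force: 0.0
[468.6942096  292.29569081 325.74577067] 13.22568486172053 [-0.15  0.43 -0.68  1.53  0.28  1.26 -0.64]
```

View pics/p6.png

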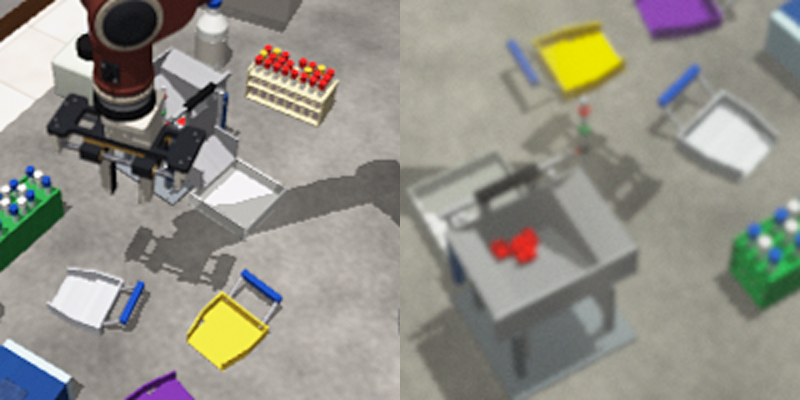

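Tray is flat and released; the caps sit in the hopper. Next I move above the gate crossbar.

```bash
python3 -m crank '[[[0,-2,3,0,0,0,4],[0,-5,4,0,0,-3,4],[2,-9,4,0,0,-8,4],[4,-13,4,0,0,-12,4],[6,-17,4,0,0,-16,4],[7.5,-21,4,0,0,-18.6,4],[8.8,-25,4,0,0,-18.6,4],[8.8,-28.5,4,0,0,-18.6,4],[8.8,-31,3,0,0,-18.6,4],[8.8,-32.2,0,0,0,-18.6,4],[8.8,-32.2,-3,0,0,-18.6,4],[8.8,-32.2,-4,0,0,-18.6,4]]]'
python3 -m crank '[[[0,0,0,0,0,0,4],[0,0,0,0,0,0,4],[0,0,0,0,0,0,4]]]'
python3 - <<'E'
from fit import *
from scipy.spatial.transform import Rotation as Ro
d=shot('wrist');img=d['img'].copy();np.save('pics/w7.npy',d,allow_pickle=True)
p=(603.8,-37.9,-.094)
for X in[(-50,40,217),(-50,-40,217),(-50,98,300)]:
    u=proj(d,tf(p,X)); print(u.round(1)); cv2.circle(img,tuple(int(k) for k in u),3,(0,255,0),1)
cv2.imwrite('pics/p7.png',cv2.cvtColor(img,cv2.COLOR_RGB2BGR))
s=arm.state();M=Ro.from_rotvec(s['tool_rot']).as_matrix();print(s['position'],np.degrees(np.arctan2(M[1,1],M[0,1])),s['joints'].round(2),tf(p,(-50,0,0)))
E
```

```text
time: 17.18
position: [551.6, -35.2, 273.6]
tool_rot: [-2.321, -2.107, 0.01]
wrist_force: [0.3, 0.3, -1.2]
grip_width: 40.1
grasp_force: 0.0
time: 17.43
position: [555.6, -31.6, 280.3]
tool_rot: [2.321, 2.117, 0.006]
wrist_force: [0.3, 0.1, 0.7]
grip_width: 39.8
grasp_force: 0.0
[260.3 151.6]
[260.3 253.7]
[258.4  50.1]
[555.69371136 -31.6940127  280.50890147] -5.268750522653953 [ 0.36  0.45 -0.53  1.6   0.24  1.15 -0.31] [554.02073739 -33.20691848   0.        ]
```

View pics/p7.png

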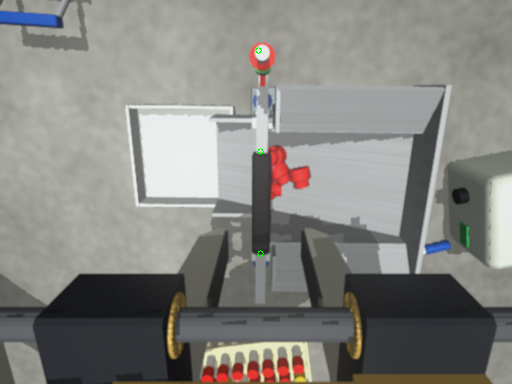

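Crossbar at (261,151)–(261,254), matching the prediction; caps clustered at (285,172) just behind the gate. I'll descend and grip.

```bash
python3 -m crank '[[[-0.1,-0.2,-3,0,0,0,4],[-0.1,-0.2,-6,0,0,0,4],[-0.1,-0.2,-8,0,0,0,4],[-0.1,-0.2,-9,0,0,0,4],[-0.1,-0.2,-9,0,0,0,4],[-0.1,-0.2,-9,0,0,0,4],[-0.1,-0.2,-9,0,0,0,0.7],[-0.1,-0.2,-9,0,0,0,0.7],[-0.1,-0.2,-9,0,0,0,0.7],[-0.1,-0.2,-9,0,0,0,0.7],[-0.1,-0.2,-9,0,0,0,0.7],[-0.1,-0.2,-9,0,0,0,0.7]]]' 55
```

```text
time: 18.48
position: [553.0, -34.9, 189.3]
tool_rot: [-2.322, -2.113, -0.0]
wrist_force: [-2.3, 0.2, 3.7]
grip_width: 13.8
grasp_force: 55.0
```

```bash
python3 -m crank '[[[0,0,0.3,0,0,0,0.7],[0,0,0.7,0,0,0,0.7],[0,0,1.1,0,0,0,0.7],[0,0,1.5,0,0,0,0.7],[0,0,1.9,0,0,0,0.7],[0,0,2.3,0,0,0,0.7],[0,0,2.7,0,0,0,0.7],[0,0,3,0,0,0,0.7],[0,0,3.3,0,0,0,0.7],[0,0,3.5,0,0,0,0.7],[0,0,3.5,0,0,0,0.7],[0,0,3.5,0,0,0,0.7]]]' 55
python3 -m crank '[[[0,0,0,0,0,0,0.7],[0,0,0,0,0,0,0.7],[0,0,0,0,0,0,0.7],[0,0,0,0,0,0,0.7],[0,0,0,0,0,0,0.7],[0,0,0,0,0,0,0.7],[0,0,0,0,0,0,0.7],[0,0,0,0,0,0,0.7],[0,0,0,0,0,0,0.7],[0,0,0,0,0,0,0.7],[0,0,0,0,0,0,0.7],[0,0,0,0,0,0,0.7]]]'
python3 - <<'E'
from h import *
s=shot('side')['img'];w=shot('wrist')['img']
cv2.imwrite('pics/p8.png',cv2.cvtColor(np.hstack([cv2.resize(s[110:250,220:360],(400,400),interpolation=cv2.INTER_CUBIC),cv2.resize(w,(400,400))]),cv2.COLOR_RGB2BGR))
E
```

```text
time: 19.48
position: [552.9, -34.9, 223.4]
tool_rot: [-2.321, -2.114, -0.0]
wrist_force: [-0.6, 0.9, -10.8]
grip_width: 13.4
grasp_force: 55.0
time: 20.48
position: [553.0, -34.9, 223.5]
tool_rot: [-2.321, -2.114, -0.0]
wrist_force: [-4.1, 1.5, -12.0]
grip_width: 13.4
grasp_force: 55.0
```

View pics/p8.png

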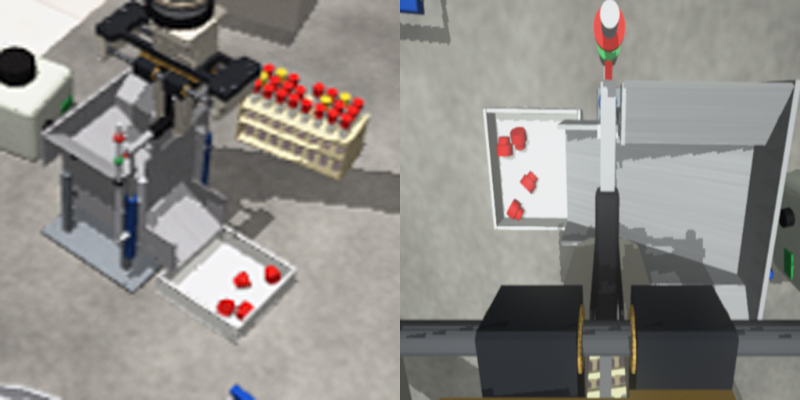

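Four caps in the dish (side crop 242,280; 272,273; 226,306; 245,309). The bar is up 34 mm with a pull of about 11–12 N, matching half travel.

```bash
python3 -c "
from bench import hand_in
print(hand_in())"
```

```text
the job is handed in; nothing more can be done
None
```

The job is handed in: all four caps are in the white dish, the empty tray is flat on the bench at its original spot, and the gripper is still holding the gate about half open (34 mm, with an 11–12 N pull); no verdict was returned.

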